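# Close the service cover of a bench photometer and hold it on its seal

## Robot

A 6-joint arm with a two-finger parallel gripper is mounted at the origin on the work surface. World frame = base frame: x ahead of the robot, y to its left, z up, the work surface at z = 0. Lengths are in m, angles in rad, forces in N, time in s.
With the tool pointing down it reaches from about 0.275 to 0.825 m from the base axis. Payload 4.9 kg.
Tool frame: the origin (TCP) lies midway between the tips of the shut fingers; the grasp point (between the pads) lies 19 mm behind it (grip_point_offset is the distance from the TCP to the grasp point, in m); z points along the fingers, y is the line along which they close (so a half turn about z gives the same grasp; the last joint's range is limited). The gripper opens to 85 mm and grips with 20 to 120 N. Pads are 22 mm wide; open, the fingers measure 114 mm over their backs; the gripper's body (76 mm by 85 mm) begins 54 mm behind the grasp point. The pads swing forward as they close: fully open they stand 13 mm farther back than shut.
Start: joints at [-1.248, 0.326, -0.193, 1.052, 0, 1.437], TCP at [0.243, -0.494, 0.231] pointing down, gripper open.
Joint ranges: [-2.65, 2.65], [-0.97, 1.79], [-1.3, 1.35], [-1.93, 2.1], [-1.47, 1.37], [-3.14, 3.14]. Speed limits (rad/s): [2.57, 2.57, 3.14, 3.14, 3.14, 3.14].

## Interface

Orientations are given as a rotation vector (axis times angle).
In Python, from cell import * gives the robot as it stands. Calls block until the motion is done:
- movep(position, orientation): joint-space move of the TCP to a pose.
- move_l(position, velocity=0.15, rot=None, until_force=None): straight line of the TCP; rot=None keeps the orientation; velocity is the mean speed in m/s. With until_force (N) it stops when the force on the tool has changed by that much, and returns True; else False.
- set_joints(angles): joint-space move.
- let_go() and grab(newtons=None): open the fingers fully, or close them until they stop; newtons is the grip in N (None keeps the last).
- sleep(seconds).
- ik(position, orientation): joint angles nearest the present ones, or None.
- get_state(): the state.
- grab_frame(name): name is "scene" or "top" or "wrist"; returns a dict with "img" (480x640x3 uint8, red, green, blue), "fx", "fy", "cx", "cy" (pixels), "cam_to_world" (4x4, takes a point from camera to world coordinates); the wrist camera has in their place "T_tool_cam" (4x4, takes a point from camera to tool coordinates, whose origin is the TCP and whose axes are the flange's). Camera axes: x right, y down, z forward; pixel columns grow to the right and rows downward; lengths in m; the calibration is good to about 2 mm. A picture is of the moment at which its call begins: read the wrist's pose just before it. There is no depth.
A pose or a line that the arm cannot do raises MotionError and nothing moves.
- sign_off(): hands the job in; it is judged then, once.
Trained networks look in the newest picture that a camera, given by its name, has taken for a name from the list of things; names that differ only in an ending like _2 or _b are one class to them, and where a whole thing is asked for, a point or a joint stands for the part that bears it (a point fixed in the world has none). Each returns a list of dicts, best first, with "score" (0 to 1); they miss things now and then, are a little off and sometimes report something else, mostly with a low value. They report only what shows in the picture. A call takes as long as a camera call. They do not tell look-alikes from the thing itself.
- spot_in(camera, name): "centre" ([column, row] in pixels, amid what is visible of it).
- silhouettes(camera, name): "mask" (480x640 bool, what is visible of it) and "centre" ([column, row] in pixels, amid what is visible of it).
- tip_of(camera, name): "centre" ([column, row] in pixels: a listed point, or the origin of a listed thing).
The state is a dict: "clock": time; "q": joint angles; "joint_velocities": joint speeds; "tau": joint torques, N m; "position": TCP position; "eef_rot": TCP orientation; "contact_force": force on the tool from outside, world axes, zero at the start; "wrist_torque": the same for the moment, N m; "finger_gap": opening from 0.0 (shut) to 1.0 (fully open); "grasp_force": force on a finger pad.
Only numpy, scipy, OpenCV 4.12 (cv2) and the standard library are available. Lean on these libraries where they do the work, as an engineer would, in place of code of your own. Each camera call takes 0.05 s, during which the arm holds its last target. There are 200 camera calls.

## Task

The loose service cover of the bench photometer stands a little proud of its opening. First press the cover's far end (away from the winged fastener) fully home; then turn the quarter-turn fastener until the slot on its wing lines up with the two marks on the cover; then press the fastener end of the cover down until the whole cover sits flush with the deck, and hold it there: the end is springy, so finish while still pressing it down. Do not knock or move the glassware and the tube rack around the instrument.

Things in the scene. Friction and masses are not known exactly. Their poses are not given: they have to be found in the camera images.
- photometer: fixed white housing 280 (x) x 260 (y) x 76 mm high; origin: centre of its underside, on the table; its -x side (keypad) faces roughly to the robot. The cover sits in a 153 x 113 mm opening centred in the deck; home, its top is level with the deck, 76 mm above the table. Slotted bars below block the fastener's foot: the fastener end cannot go home until the fastener is aligned
- cover: loose aluminium plate 150 (x) x 110 (y) x 6 mm, about 0.2 kg, 1.5 mm play all round in the opening; origin: centre of its underside, x along its long side to the far end, axes as the photometer's. Starts level, 8 mm too high (top 84 mm above the table). Fastener axis at x = -22 mm, y = 0; two dark marks on the top on the line y = 0, 21 to 35 mm either side of that axis
- cover_far (a point): point on the cover's top face, on its centre line, 20 mm from the far end edge (x = +55 mm of the cover). This end rests on stiff friction supports: it goes down 8 mm under about 5 N to a hard stop (home) and stays there when let go
- cover_near (a point): point on the cover's top face, on its centre line, 15 mm from the near (fastener) end edge (x = -60 mm of the cover). This end rests on spring pads, 8 mm too high, and rises again when let go. Pressing it home to its hard stop takes about 6 N here, or about 8 N on top of the fastener
- fastener_wing (a point): centre of the fastener's grip wing: upright black bar 36 mm long (point x), 12 mm thick (point y), 20 mm high, pale slot line along its top; the point is 14 mm above the cover's top face, 10 mm below the wing's top. Below the wing a steel disc, 34 mm wide, top 4 mm above the cover. Pinch the wing across its thickness and turn about the vertical (friction about 0.05 N m)
- fastener (a joint): angle of the fastener on the cover, rad: 0 = aligned, slot and wing along the cover's long side, in line with the two marks. Positive is counter-clockwise from above; starts at +0.85 to +1.5, so turn it clockwise by that angle. No stop at 0: it turns from -0.8 to 1.7
- tube_rack: bystander: white two-tier test tube rack with empty tubes, 170 x 60 x 87 mm, loose, stands beside the photometer; origin at the centre of its underside
- flask: bystander: stoppered volumetric flask of amber glass, 68 mm wide, 142 mm high, loose, beside the photometer; origin at the centre of its underside
- beaker: bystander: empty glass beaker, 66 mm wide, 75 mm high, loose, beyond the photometer; origin at the centre of its underside
Things that resemble listed ones, but are neither listed nor needed, are in the scene too. What is shaped like the cover but orange is not meant.

How it is judged:
On the way, in this order (a step that is already met when the one before it is completed fails the run):
1. the cover's far end is pressed home, fastener still unaligned (z of cover_far in the frame of photometer below 0.0788 m and value of joint fastener above 0.4 rad), for 0.2 s.
2. the fastener's slot lines up with the marks (value of joint fastener between -0.25 and 0.25 rad), for 0.2 s.
At the end, for the whole second after the job is handed in: both ends of the cover are flush with the deck (within 1.8 mm), the fastener's slot is within 0.25 rad of the marks, and the robot is still pressing on the cover or its fastener with more than 2 N through the last second (all of step 2 and z of each of cover_far, cover_near in the frame of photometer below 0.0778 m and z of cover_near in the frame of photometer above 0.073 m and contact force between any of the fingers, the arm and cover above 2 N); the arm keeps its last pose, push and grip.
It fails at once if a bystander is moved by more than 30 mm or knocked over (distance of any of tube_rack, flask, beaker from where it was at the start of the episode above 0.03 m or angle between any of flask, beaker, tube_rack's own z axis and vertical above 0.5 rad).
It also fails if it takes over 54 s, if anything falls off the work surface, if the arm or the gripper's body presses on something with over 40 N, if the wrist force passes 120 N, or if a joint passes its speed limit or range.

## Working session

There is one attempt and no reset: what is moved stays moved. The work goes in short steps, each a Python script; the robot and the scene stay as the last script left them, time stands still between calls to the robot, and variables do not carry over. Pictures are saved under pics/ and viewed, at most 10 in all, crops included, and the job is handed in when it is done.

```bash
mkdir -p pics; ls; cat > h.py <<'E'
from cell import *
import numpy as np, cv2
def snap(cam, fn):
    f=grab_frame(cam); cv2.imwrite('pics/'+fn, f['img'][:,:,::-1]); return f
def px2w(f,uv,z,T=None):
    T=np.array(f['cam_to_world']) if T is None else T
    d=T[:3,:3]@np.array([(uv[0]-f['cx'])/f['fx'],(uv[1]-f['cy'])/f['fy'],1]); o=T[:3,3]
    return o+d*(z-o[2])/d[2]
E
python3 - <<'E'
from h import *
a=snap('scene','s0.png'); b=snap('top','t0.png')
cv2.imwrite('pics/both.png',cv2.resize(np.hstack([a['img'],b['img']]),(800,300))[:,:,::-1])
for n,z in [('photometer',0),('cover',.078),('cover_far',.084),('cover_near',.084),('fastener_wing',.098),('tube_rack',0),('flask',0),('beaker',0)]:
    for c,f in (('top',b),('scene',a)):
        for d in tip_of(c,n)[:3]: print(n,c,d['score'],np.round(d['centre']),px2w(f,d['centre'],z).round(4))
print(get_state())
E
```

```text
pics
photometer scene 0.72 [292. 251.] [0.5359 0.0683 0.    ]
cover top 0.94 [330. 277.] [0.5369 0.0608 0.078 ]
cover top 0.72 [308. 160.] [0.8232 0.1222 0.078 ]
cover top 0.61 [198. 352.] [0.3581 0.356  0.078 ]
cover scene 0.9 [332. 138.] [0.4082 0.3192 0.078 ]
cover scene 0.68 [422. 323.] [0.8595 0.0901 0.078 ]
cover scene 0.64 [285. 230.] [0.5298 0.0582 0.078 ]
cover_far top 0.76 [287. 166.] [0.8044 0.1729 0.084 ]
cover_far top 0.69 [343. 258.] [0.5819 0.0319 0.084 ]
cover_far top 0.67 [212. 378.] [0.3018 0.3209 0.084 ]
cover_far scene 0.97 [432. 300.] [0.844  0.1388 0.084 ]
cover_far scene 0.69 [295. 249.] [0.581  0.0371 0.084 ]
cover_far scene 0.62 [307. 133.] [0.3589 0.2873 0.084 ]
cover_near top 0.93 [193. 328.] [0.4116 0.3717 0.084 ]
cover_near top 0.87 [324. 302.] [0.4783 0.0739 0.084 ]
cover_near top 0.7 [327. 151.] [0.8446 0.0761 0.084 ]
cover_near scene 0.85 [278. 210.] [0.482  0.0807 0.084 ]
cover_near scene 0.82 [356. 140.] [0.4541 0.3504 0.084 ]
cover_near scene 0.76 [409. 344.] [0.8703 0.0383 0.084 ]
fastener_wing top 0.63 [327. 290.] [0.5057 0.0669 0.098 ]
fastener_w
[... 600 characters left out ...]
421  0.    ]
{'clock': 0.9, 'q': array([-1.24822189e+00,  3.26159521e-01, -1.92599989e-01,  1.05200234e+00,
        2.08904774e-05,  1.43657917e+00]), 'joint_velocities': array([-0.00017049,  0.00055063, -0.00136882,  0.00138511, -0.00072104,
        0.00109489]), 'tau': array([-1.74209792e-03, -4.43313825e+01,  2.62760764e+01,  9.32901130e-04,
       -2.80796621e-04, -7.01078193e-06]), 'position': array([ 0.24260284, -0.49362482,  0.2313029 ]), 'eef_rot': array([3.05997669e+00, 7.11297228e-01, 3.77617600e-05]), 'contact_force': array([-0.36100082,  0.31158439, -0.61809671]), 'wrist_torque': array([-0.02065494,  0.00667083, -0.01744012]), 'grasp_force': 0.0, 'finger_gap': 1.0009482638507403}
```

View pics/t0.png

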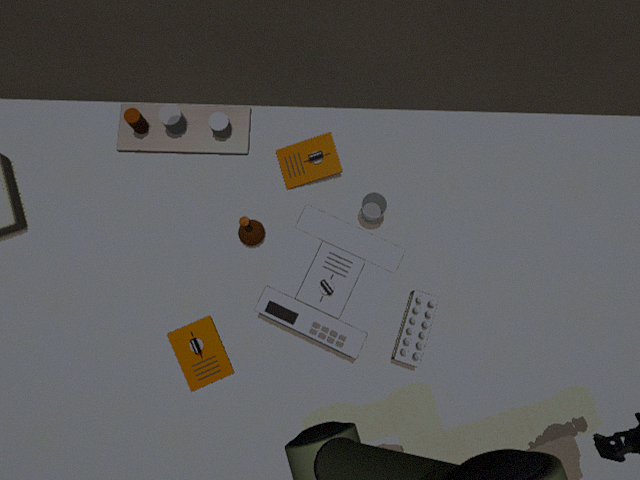

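View pics/s0.png

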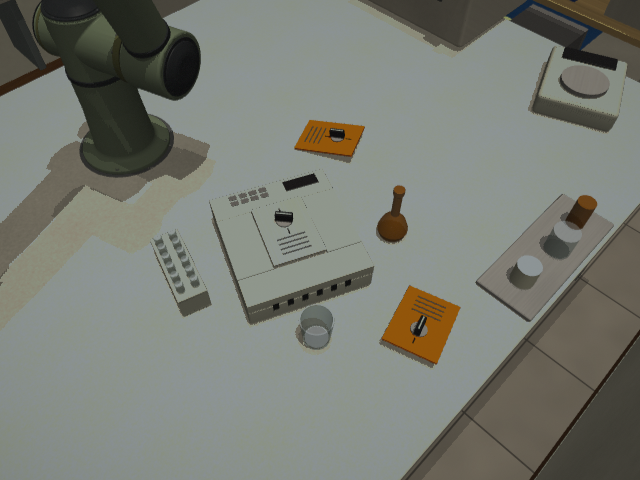

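The real cover is the white one, near (330,277) in the top view. Its yaw is about -0.40 rad and the wing is near (0.508, 0.070). Next I'll refine this with the wrist camera.

```bash
cat >> h.py <<'E'
from scipy.spatial.transform import Rotation as R
def down(psi): return (R.from_euler('z',psi)*R.from_euler('x',np.pi)).as_rotvec()
def wristT(f,s):
    T=np.eye(4); T[:3,:3]=R.from_rotvec(s['eef_rot']).as_matrix(); T[:3,3]=s['position']
    return T@np.array(f['T_tool_cam'])
E
python3 - <<'E'
from h import *
s=get_state(); f=grab_frame('wrist'); print(np.array(f['T_tool_cam']).round(3))
for psi in (-0.4,1.17,-1.97,2.74):
  print(psi, ik([.51,.07,.30],down(psi)))
movep([.50,.065,.28],down(-0.4)); sleep(.3)
s=get_state(); f=snap('wrist','w0.png'); T=wristT(f,s); print(s['clock'],s['position'])
for n,z in [('cover_far',.084),('cover_near',.084),('fastener_wing',.098),('cover',.078)]:
  for d in tip_of('wrist',n)[:3]: print(n,d['score'],np.round(d['centre']),px2w(f,d['centre'],z,T).round(4))
E
```

```text
[[ 0.001 -0.958 -0.285  0.072]
 [ 1.     0.001  0.    -0.001]
 [ 0.    -0.285  0.958 -0.142]
 [ 0.     0.     0.     1.   ]]
-0.4 [-7.06230510e-03  2.23166604e-01 -1.55774416e-01  1.19185531e+00
 -4.44089210e-16 -2.74865496e+00]
1.17 [-7.06230510e-03  2.23166604e-01 -1.55774416e-01  1.19185531e+00
  4.44089210e-16  1.96453035e+00]
-1.97 [-0.00706231  0.2231666  -0.15577442  1.19185531  0.         -1.17865496]
2.74 [-7.06230510e-03  2.23166604e-01 -1.55774416e-01  1.19185531e+00
  4.44089210e-16  3.94530348e-01]
4.7417 [0.50000667 0.06490922 0.27997755]
cover_far 0.78 [303. 104.] [0.5812 0.0405 0.084 ]
cover_far 0.55 [174. 415.] [0.3532 0.2844 0.084 ]
cover_near 0.9 [306. 241.] [0.4731 0.0845 0.084 ]
cover_near 0.77 [ 85. 374.] [0.4306 0.3426 0.084 ]
cover_near 0.67 [303. 102.] [0.5829 0.0395 0.084 ]
fastener_wing 0.9 [304. 199.] [0.5109 0.0691 0.098 ]
cover 0.73 [302. 167.] [0.5343 0.0616 0.078 ]
```

View pics/w0.png

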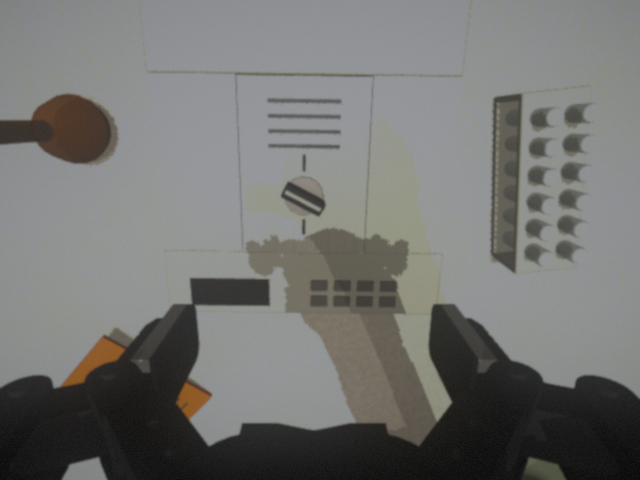

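The wrist view shows the cover upright in the image, with marks at column 304, rows 155 and 233. The slot runs from about (285,188) to (322,208), so the fastener angle is about +1.1 rad. I'll press the far end now, then look closer.

```bash
python3 - <<'E'
from h import *
s=get_state(); f=grab_frame('wrist'); T=wristT(f,s)
P=lambda u,z:px2w(f,u,z,T)[:2]
v=P((304,155),.084)-P((304,233),.084); yaw=np.arctan2(v[1],v[0])
v2=P((268,146),.084)-P((341,146),.084); yaw2=np.arctan2(v2[1],v2[0])-np.pi/2
w=P((285,188),.108)-P((322,208),.108); print('yaw',yaw,yaw2,'slot',np.arctan2(w[1],w[0])-yaw, 'mid marks',(P((304,155),.084)+P((304,233),.084))/2)
grab(40)
movep([.581,.0390,.12],down(-0.4+np.pi)); 
z0=get_state()
r=move_l([.581,.0390,.068],velocity=.02,until_force=15)
s=get_state(); print(r,s['clock'],s['position'],s['contact_force']-z0['contact_force'],s['q'][5])
sleep(.4); s=get_state(); print(s['position'],s['contact_force']-z0['contact_force'])
p=s['position']; move_l([p[0],p[1],.125],velocity=.1)
let_go()
movep([.475,.078,.22],down(-0.4+np.pi)); sleep(.2)
s=get_state(); f=snap('wrist','w1.png'); T=wristT(f,s)
for n,z in [('cover_far',.076),('cover_near',.084),('fastener_wing',.0955)]:
  for d in tip_of('wrist',n)[:2]: print(n,d['score'],np.round(d['centre']),px2w(f,d['centre'],z,T).round(4))
print(get_state()['clock'])
E
```

```text
yaw -0.4060777856850351 -0.39928463355862154 slot 1.0748503158116616 mid marks [0.51196025 0.06927983]
True 10.35 [0.58133429 0.03887193 0.07742163] [-1.37246398 -0.28867292  7.14764269] 0.34025781341734035
[0.58131936 0.03886161 0.07745128] [-0.78164676 -0.21992183  6.52938213]
cover_far 0.91 [317. 357.] [0.5822 0.0364 0.076 ]
cover_far 0.74 [518. 457.] [0.7473 0.1634 0.076 ]
cover_near 0.92 [324. 227.] [0.4792 0.0851 0.084 ]
fastener_wing 0.72 [324. 283.] [0.5154 0.0695 0.0955]
13.2083
```

View pics/w1.png

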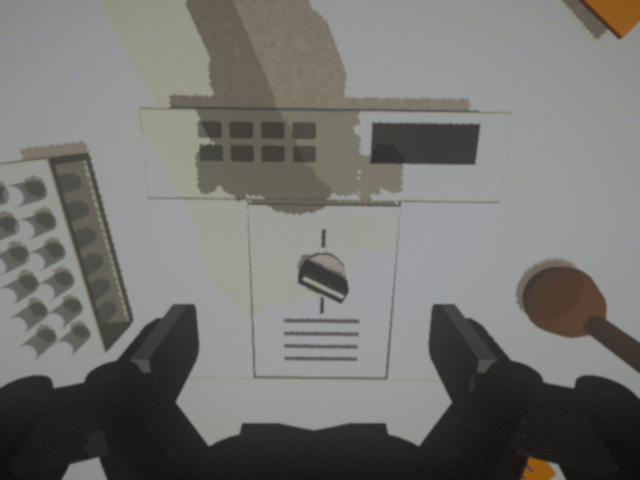

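The far end looks lowered, but z = 0.0774 with 7 N doesn't confirm it reached the stop. I'll press again, harder.

```bash
python3 - <<'E'
from h import *
grab(40)
movep([.581,.0390,.10],down(-0.4+np.pi)); sleep(.2)
z0=get_state()['contact_force'][2]
move_l([.581,.0390,.079],velocity=.04,until_force=15)
for z in (.0775,.0765,.0755,.0745,.0735):
    move_l([.581,.0390,z],velocity=.02); sleep(.1)
    s=get_state(); F=s['contact_force'][2]-z0; print(z,s['position'][2].round(5),F.round(2))
    if F>22: break
sleep(.25)
p=s['position']; move_l([p[0],p[1],.125],velocity=.15)
let_go(); print(get_state()['clock'])
f=cv2.imread('pics/w1.png')[220:340,260:390]; cv2.imwrite('pics/c1.png',cv2.resize(f,None,fx=5,fy=5,interpolation=cv2.INTER_CUBIC))
E
```

```text
0.0775 0.07779 2.44
0.0765 0.07742 8.82
0.0755 0.07714 14.17
0.0745 0.07704 20.16
0.0735 0.07695 26.81
18.825
```

View pics/c1.png

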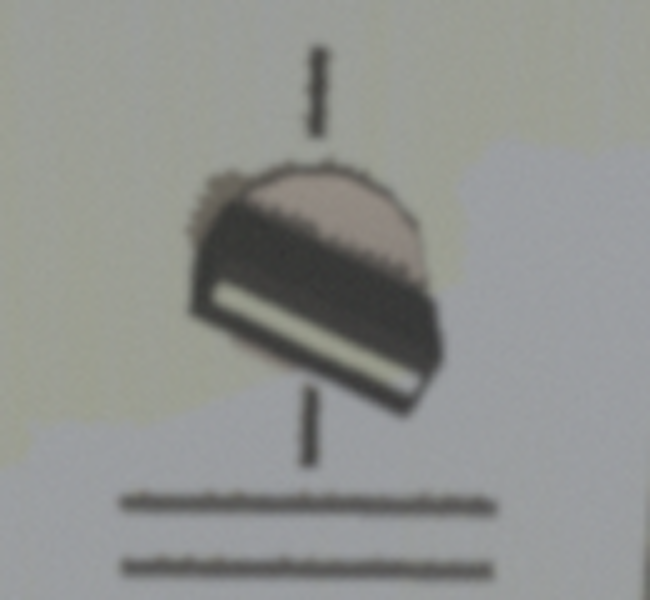

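The stop is stiff, so the far end is home. In the crop the slot ends map to image (303.4,278.6) and (343,296.4). Next I'll grasp the wing and turn it.

```bash
python3 - <<'E'
from h import *
f=grab_frame('wrist'); s0={'position':[.475,.078,.22],'eef_rot':down(-0.4+np.pi)}
T=wristT(f,s0); a=px2w(f,(303.4,278.6),.1055,T); b=px2w(f,(343,296.4),.1055,T)
m1=px2w(f,(323.5,238),.084,T); m2=px2w(f,(321.5,305),.079,T)
yaw=np.arctan2(*(m2-m1)[1::-1]); ang=np.arctan2(*(b-a)[1::-1])
c=(a+b)/2; print('yaw',yaw,'slotworld',ang,'rel',ang-yaw,c,'len',np.linalg.norm(b-a),'marks mid',(m1+m2)/2)
ang=(ang-(-.4)+np.pi/2)%np.pi-np.pi/2-.4
psi=(ang+0 if ang>0 else ang+np.pi)
print('psi',psi)
cx,cy=(c[:2]*.7+np.array([.5115,.0693])*.3)
np.save('c.npy',[cx,cy,psi])
psi+=np.pi
print(ik([cx,cy,.13],down(psi)), ik([cx,cy,.09],down(-.4+np.pi)))
movep([cx,cy,.13],down(psi)); sleep(.1)
s=get_state(); snap('wrist','w2.png'); print(s['clock'],s['position'],s['q'][5],cx,cy)
E
```

```text
yaw -0.41767452773077496 slotworld 0.7196879092872799 rel 1.1373624370180548 [0.5146039 0.0695431 0.1055   ] len 0.0312134909157642 marks mid [0.5129401  0.07012684 0.0815    ]
psi 0.71968790928728
[-0.00804427  0.36200528 -0.42249347  0.78629758  0.         -0.72773218] [-0.00804427  0.41146937 -0.46820461  0.69112235  0.          0.39195573]
19.975 [0.51411868 0.06932929 0.13004687] -0.7271056522726549 0.5136727321732524 0.06947017128856224
```

View pics/w2.png

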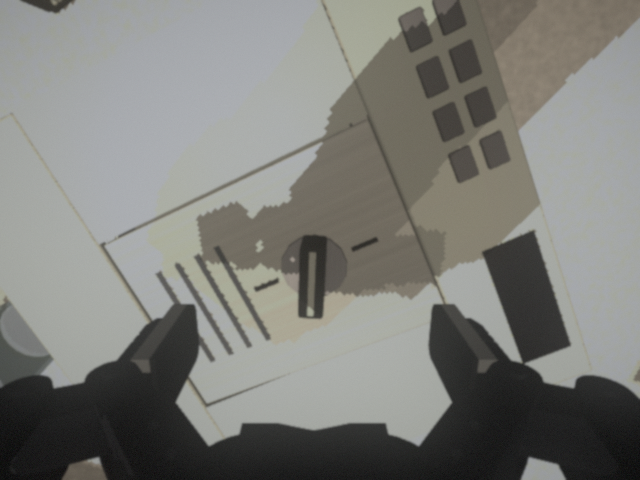

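The wing is centred between the fingers and aligned with the tool (slot at column 312), so I'll grasp and turn.

```bash
python3 - <<'E'
from h import *
cx,cy,psi=np.load('c.npy'); yaw=-.405
z0=get_state()['contact_force']
print(move_l([cx,cy,.0915],velocity=.04,until_force=8), get_state()['position'])
grab(40); s=get_state(); print('gap',s['finger_gap'],s['grasp_force'],(s['contact_force']-z0).round(1))
q=np.array(s['q']); n=4
for i in range(1,n+1):
    t=q.copy(); t[5]+=(psi-yaw)*i/n; set_joints(t)
    s=get_state(); print(s['q'][5].round(3),(s['contact_force']-z0).round(1),s['wrist_torque'].round(2),s['finger_gap'].round(3))
sleep(.3); s=get_state(); print(s['position'],s['clock'])
f=grab_frame('top'); cv2.imwrite('pics/t1.png',cv2.resize(f['img'][200:360,240:440,::-1],None,fx=3.5,fy=3.5))
snap('wrist','w3.png')
E
```

```text
False [0.51389359 0.06947585 0.09171921]
gap 0.1294204664208457 40.96734186750837 [-0.7  0.4  0.3]Traceback (most recent call last):
  File "<stdin>", line 9, in <module>
AttributeError: 'float' object has no attribute 'round'
```

```bash
python3 - <<'E'
from h import *
cx,cy,psi=np.load('c.npy'); yaw=-.405
q=np.array(get_state()['q']); tgt=-0.7277+psi-yaw; print(q[5],tgt)
for a in np.linspace(q[5],tgt,4)[1:]:
    t=q.copy(); t[5]=a; set_joints(t)
    s=get_state(); print(round(s['q'][5],3),s['contact_force'].round(1),s['wrist_torque'].round(2),round(s['finger_gap'],3))
sleep(.3); s=get_state(); print(s['position'],s['clock'])
snap('wrist','w3.png')
E
```

```text
-0.4495224939327962 0.39698790928728
-0.172 [-0.6 -0.6  0.5] [-0.31  0.15 -0.02] 0.127
0.11 [-0.6 -2.9  0.4] [-0.59  0.28 -0.04] 0.13
0.392 [-0.5 -1.6  0.7] [-0.32  0.29 -0.03] 0.128
[0.51366284 0.0694264  0.09154856] 23.6
```

View pics/w3.png

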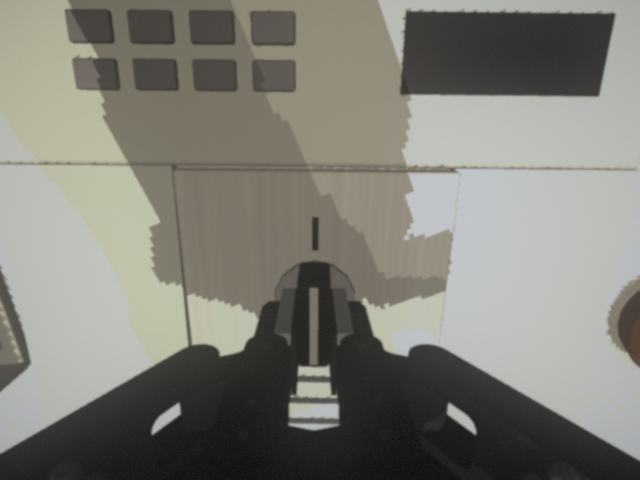

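The slot is now in line with the mark (column 315). I'll release the wing and press the near end with shut fingers.

```bash
python3 - <<'E'
from h import *
s=get_state(); p=s['position']
let_go(); move_l([p[0],p[1],.125],velocity=.15); grab(40)
x,y=.4788,.0844; o=down(-.405+np.pi)
movep([x,y,.10],o); sleep(.2)
z0=get_state()['contact_force'][2]
for z in (.084,.082,.080,.078,.077,.076,.075,.074,.073):
    move_l([x,y,z],velocity=.03); sleep(.1)
    s=get_state(); F=s['contact_force'][2]-z0; print(z,round(s['position'][2],5),round(F,2))
    if F>18: break
sleep(.3)
snap('wrist','w4.png'); s=get_state(); print(s['clock'],s['position'],s['contact_force'][2]-z0)
E
```

```text
0.084 0.0841 1.76
0.082 0.08207 2.36
0.08 0.08022 3.7
0.078 0.07792 2.99
0.077 0.07701 3.92
0.076 0.07612 5.65
0.075 0.07603 15.52
0.074 0.07594 24.9
29.5833 [0.47905167 0.08450749 0.07593869] 24.822120650030516
```

View pics/w4.png

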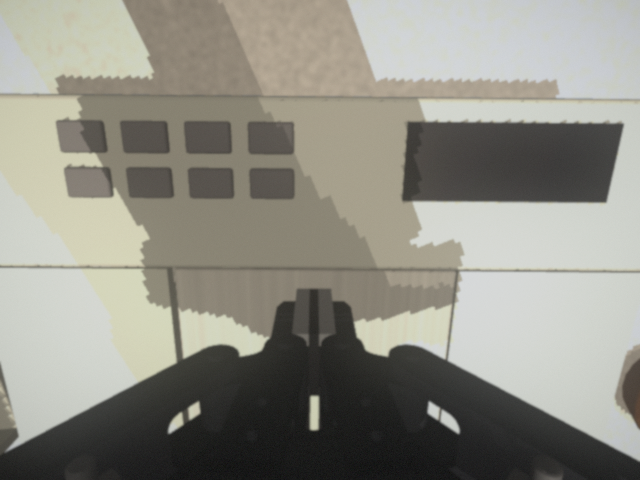

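The near end is at its hard stop (z = 0.076, about 25 N), and the slot line at column 314 is still in line. Handing in while pressing.

```bash
python3 -c "
from h import *
print(sign_off())"
```

```text
the job is handed in; nothing more can be done
None
```

I handed the job in at about 30 s with the far end pressed home, the fastener aligned with the marks, and the near end held on its hard stop at about 25 N; I didn't re-measure the far end after the final press, and sign-off returned no verdict.

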